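# Wedge the rocking drawer cabinet in the dental lab

### The arm

A 6-joint arm with a two-finger parallel gripper is mounted at the origin on the work surface. World frame = base frame: x ahead of the robot, y to its left, z up, the work surface at z = 0. Lengths are in m, angles in rad, forces in N, time in s.
With the tool pointing down it reaches from about 0.35 to 0.775 m from the base axis. Payload 7.3 kg.
Tool frame: the origin (TCP) lies midway between the tips of the shut fingers; the grasp point (between the pads) lies 19 mm behind it (manip.grip_depth is the x of the grasp point in the tool frame, in m); x points along the fingers, z is the direction in which the jaws open and shut, and the axes are right-handed (so a half turn about x gives the same grasp; the last joint's range is limited). The gripper opens to 92 mm and grips with 3 to 60 N. Pads are 19 mm wide; open, the fingers measure 130 mm over their backs; the gripper's body (75 mm by 190 mm) begins 47 mm behind the grasp point.
Start: joints at [1.158, 0.342, 1.524, -0, 1.275, -0.146], TCP at [0.138, 0.506, 0.227] pointing down, gripper open.
Joint ranges: [-2.53, 2.53], [-0.77, 2.02], [0.04, 2.7], [-1, 4.14], [0.28, 2.66], [-3.11, 3.11]. Speed limits (rad/s): [2.57, 2.57, 3.14, 3.14, 3.14, 3.14].

### API

Orientations are given as [roll, pitch, yaw] about the fixed x, y, z axes, in that order (R = Rz(yaw) Ry(pitch) Rx(roll)).
In Python, from cell import sensors, vision, workorder, manip gives the robot as it stands.
- The arm moves only by the tool move_arm, never from a script. Its argument "increments" is a list of rows, each a list of 2 entries, a list of its own where there are three numbers: the shift along the world's x, y, z in mm, then the turn about the world's z in degrees. A call has 1 to 20 rows; each row shifts and turns the commanded pose from where the row before left it; what a row does not reach is not made up. A row lasts 1/10 s, in which the tool goes at most 50 mm and 8.59 degrees, less where a joint would pass 70% of its speed; a pose out of reach is approached as far as the arm can. A call is refused whole if a number of a shift passes 50 or a number of a turn 8.59, either way. A call with a gripper value outside its range is refused whole. "gripper" is the gripper command: -1 is fully open, 1 is shut, values between are in proportion, set as the call begins (left out, the last holds). The fingers move at their own pace and stop on an object; "squeeze" is the grip in N (left out, the last holds). Time passes only in rows, so rows that do not move let the fingers close. It gives the time, the measured TCP pose, the force and the opening at its end, in the units of the state.
- sensors.sense(): the state, without advancing time (a new reading comes with each control period).
- vision.read_camera(name): name is "scene" or "top" or "wrist"; returns the picture (384x512x3 uint8, red, green, blue); there is no depth.
- vision.camera_info(name): a dict with "fx", "fy", "cx", "cy" (pixels), "R" (3x3) and "t" (3): a world point X has camera coordinates R X + t. Camera axes: x right, y down, z forward; pixel columns grow to the right and rows downward; lengths in m; the calibration is good to about 2 mm. A picture is of the moment at which its call begins: read the wrist's pose just before it. camera_info takes no time and is no camera call; for the wrist camera it gives the pose at the moment of the call.
- workorder.sign_off(): hands the job in, once; it reports no verdict.
Trained networks look in the newest picture that a camera, given by its name, has taken for a name from the list of things; names that differ only in an ending like _2 or _b are one class to them, and where a whole thing is asked for, a point or a joint stands for the part that bears it (a point fixed in the world has none). Each returns a list of dicts, best first, with "conf" (0 to 1); they miss things now and then, are a little off and sometimes report something else, mostly with a low value. They report only what shows in the picture. A call takes as long as a camera call. They do not tell look-alikes from the thing itself.
- vision.spot_in(label, camera): "at" ([x, y, z] in m, in world coordinates, good to about 4 mm: the middle of the surface that is visible of it).
The state is a dict: "time_s": time; "joint_positions": joint angles; "joint_vel": joint speeds; "tau": joint torques, N m; "eef_pos": TCP position; "orientation": TCP orientation; "wrist_force": force on the tool from outside, world axes, zero at the start; "ft_torque": the same for the moment, N m; "grip_width": finger opening in m.
Only numpy, scipy, OpenCV 4.12 (cv2) and the standard library are available. Lean on these libraries where they do the work, as an engineer would, in place of code of your own. Each camera call takes 0.05 s, during which the arm holds its last target.

### The job

The small white drawer cabinet rocks because the levelling foot under its green dot is too short. First press down on the green dot to feel it rock and let it come back; then, with the yellow wedge staying flat on the bench, push it thin end first under that foot until it is snug, so that the cabinet stands level and firm. Test it by pressing firmly on the green dot again and finish while still pressing there, touching only the cabinet; nothing is to be lifted or carried, and everything else stays where it stands.

Things in the scene. Friction and masses are not known exactly. Their poses are not given: they have to be found in the camera images.
- cabinet: white drawer cabinet, loose, about 2 kg, 160 mm (x) by 220 mm (y); flat grey top 118 mm and underside 18 mm above the bench. Origin: centre of its footprint at bench height, z up; blue drawer fronts on its -x side. Four round feet, 20 mm across, at x = +-66, y = +-96 mm. Standing level it rests on three of them; the one at x = +66, y = -96 mm is short
- dot (a point): green dot, 24 mm across, on the cabinet's top (118 mm up when level), straight over the short foot, 14 mm from the two side faces. Pressing it with more than about 2 to 4 N tips the cabinet until the short foot lands (the dot sinks 6 to 10 mm); let go, it tips back level by itself
- foot_place (a point): point at bench height straight under the short foot's centre when the cabinet is level; the foot hangs 6 to 10 mm above it (not known beforehand). The wedge lies before it on the cabinet's -y side and goes in along the cabinet's +y, roughly; nothing is in its way
- wedge: yellow plastic wedge lying flat and loose on the bench, 90 g, 172 mm long, 50 mm wide. Origin on its underside; +x points to the thin tip (x = +80 mm, 3 mm thick); the top slopes up evenly, 1 mm in 10 mm, to 19 mm at x = -80 mm; then a 12 mm thick upright end block, 26 mm tall, to x = -92 mm
- wedge_tip (a point): middle of the wedge's thin edge
- wedge_end (a point): middle of the flat upright face at the wedge's thick end (50 mm wide, 26 mm tall), 13 mm up: push here. Sliding freely it takes under 2 N; the push rises sharply once the wedge is snug under the foot. Pushed much harder it lifts the cabinet out of level or shoves it along
- model: plaster-and-blue dental model with a row of teeth, 62 x 64 x 45 mm, bystander; origin centre of underside
- wax_jar: low yellow jar, 48 mm across, 42 mm tall, bystander; origin centre of underside
- red_jar: white jar with red cap, 44 mm across, 50 mm tall, bystander; origin centre of underside
- flask: glass bottle with cork cap, 54 mm across, 100 mm tall, bystander; origin centre of underside
- beaker: clear cup, 60 mm across, 75 mm tall, bystander; origin centre of underside
- knife: wax spatula with orange handle, 160 mm long, lying flat, bystander
Things that resemble listed ones, but are neither listed nor needed, are in the scene too. What is meant by the wedge is not red or turquoise, and is the smaller of those in its own colour.

How it is judged:
On the way, in this order (a step that is already met when the one before it is completed fails the run):
1. the cabinet is pressed and rocks down onto its short foot (contact force between the fingers and cabinet above 1 N and height (world z) of dot below 0.115 m), for 0.1 s.
2. the cabinet is let go and comes back level (contact force between the fingers and cabinet below 0.1 N and angle between cabinet's own z axis and vertical below 0.015 rad), for 0.1 s.
3. the wedge's tip has been pushed past the middle of the short foot (y of wedge_tip in the frame of cabinet between -0.096 and 0 m and x of wedge_tip in the frame of cabinet between 0.021 and 0.111 m), for 0.2 s.
At the end, for the whole second after the job is handed in: For the last second the fingers press the cabinet within 45 mm of the green dot with over 4 N, the wedge under the short foot (tip past its centre, by under 96 mm, under 45 mm off line) carries over 0.8 N, the cabinet is level within 0.015 rad and at rest; the robot is off the wedge (all of step 3 and contact force between the fingers and cabinet above 4 N and contact force between wedge and cabinet above 0.8 N and horizontal distance between the grasp point and dot below 0.045 m and angle between cabinet's own z axis and vertical below 0.015 rad and contact force between each of the arm, the fingers and wedge below 0.1 N and linear speed of each of cabinet, wedge below 0.01 m/s); the arm keeps its last pose, push and grip.
It fails at once if the wedge is lifted or tipped up (height (world z) of wedge above 0.015 m or angle between wedge's own z axis and vertical above 0.2 rad).
It fails at once if the cabinet is lifted or tipped over (height (world z) of cabinet above 0.02 m or angle between cabinet's own z axis and vertical above 0.15 rad).
It fails at once if the cabinet is shoved more than 30 mm along the bench (distance of cabinet from where it was at the start of the episode above 0.03 m).
It fails at once if a bystander is moved by more than 20 mm (distance of any of model, wax_jar, red_jar, flask, beaker, knife from where it was at the start of the episode above 0.02 m).
It also fails if it takes over 62 s, if anything falls off the work surface, if the arm or the gripper's body presses on something with over 40 N, if the wrist force passes 120 N, or if a joint passes its speed limit or range.

## Working session

There is one attempt and no reset: what is moved stays moved. The work goes in short steps, Python scripts to look and compute and a tool call to move; the robot and the scene stay as the last step left them, time stands still between calls to the robot, and variables do not carry over. Pictures are saved under pics/ and viewed, and the job is handed in when it is done.

Besides the shell and the picture viewer there is one more tool, called after "Request:" as name(argument=value, ...) on one line, values as JSON. move_arm: Moves the arm, as the interface text tells. Its arguments: {"type":"object","properties":{"increments":{"type":"array","items":{"type":"array"}},"gripper":{"type":"number"},"squeeze":{"type":"number"}},"required":["increments"]}

```bash
mkdir -p pics
cat > h.py <<'E'
from cell import sensors, vision, workorder, manip
import numpy as np, cv2
def snap(cam,name):
    ci=vision.camera_info(cam); im=vision.read_camera(cam)
    cv2.imwrite(f'pics/{name}.png',im[:,:,::-1]); return im,ci
def px2w(ci,u,v,z):
    R=np.array(ci['R']);t=np.array(ci['t']);C=-R.T@t
    d=R.T@np.array([(u-ci['cx'])/ci['fx'],(v-ci['cy'])/ci['fy'],1])
    return C+d*(z-C[2])/d[2]
def w2px(ci,X):
    p=np.array(ci['R'])@np.array(X)+np.array(ci['t']); return ci['fx']*p[0]/p[2]+ci['cx'],ci['fy']*p[1]/p[2]+ci['cy']
E
python3 - <<'E'
from h import *
for c in['scene','top','wrist']: snap(c,c+'0')
for l in['cabinet','dot','wedge','wedge_tip','wedge_end']:
  for c in['top','scene']:
    print(l,c,[(np.round(d['at'],3).tolist(),round(d['conf'],2)) for d in vision.spot_in(l,c)])
print(sensors.sense(),manip.grip_depth)
E
```

```text
cabinet top [([0.428, 0.071, 0.122], 0.83), ([0.338, -0.098, 0.036], 0.29)]
cabinet scene [([0.478, 0.103, 0.12], 0.82)]
dot top [([0.431, 0.073, 0.12], 0.63)]
dot scene [([0.479, 0.106, 0.122], 0.85)]
wedge top [([0.634, -0.15, 0.008], 0.93), ([0.375, -0.603, 0.019], 0.85), ([0.467, -0.153, 0.012], 0.82), ([0.195, 0.285, 0.016], 0.8), ([0.43, 0.07, 0.117], 0.44)]
wedge scene [([0.383, -0.602, 0.014], 0.98), ([0.468, -0.157, 0.01], 0.92), ([0.636, -0.153, 0.011], 0.73), ([0.214, 0.29, 0.016], 0.62)]
wedge_tip top [([0.63, -0.155, 0.012], 0.9), ([0.379, -0.602, 0.014], 0.77), ([0.467, -0.155, 0.008], 0.76), ([0.198, 0.28, 0.017], 0.57)]
wedge_tip scene [([0.47, -0.156, 0.009], 0.87), ([0.385, -0.601, 0.018], 0.83), ([0.209, 0.289, 0.018], 0.72), ([0.636, -0.152, 0.01], 0.63)]
wedge_end top [([0.463, -0.15, 0.008], 0.97), ([0.372, -0.603, 0.018], 0.97), ([0.191, 0.286, 0.019], 0.96), ([0.631, -0.152, 0.012], 0.85)]
wedge_end scene [([0.211, 0.296, 0.011], 0.95), ([0.471, -0.159, 0.012], 0.85), ([0.64, -0.155, 0.013], 0.68), ([0.386, -0.602, 0.014], 0.65)]
{'time_s': 0.65, 'joint_positions': array([ 1.15802786e+00,  3.41986613e-01,  1.52414181e+00, -1.68394984e-05,
        1.27540849e+00, -1.45950734e-01]), 'joint_vel': array([-0.00034132, -0.00102843,  0.0012492 ,  0.00039334, -0.00097287,
        0.0005463 ]), 'tau': array([-2.41507951e-04, -4.30986607e+01, -2.44424039e+01,  7.19251251e-02,
        4.83736745e-02,  1.63220665e-05]), 'eef_pos': array([0.13838005, 0.50643032, 0.22673284]), 'orientation': array([-0.42731153,  1.57073831,  0.87667197]), 'wrist_force': array([-0.0969945 , -0.3901944 ,  0.72495494]), 'ft_torque': array([-0.02026475, -0.04091356,  0.03620097]), 'grip_width': 0.0919831299033171} -0.0188
```

```bash
ls . pics
```

```text
.:
h.py
pics

pics:
scene0.png
top0.png
wrist0.png
```

View pics/top0.png

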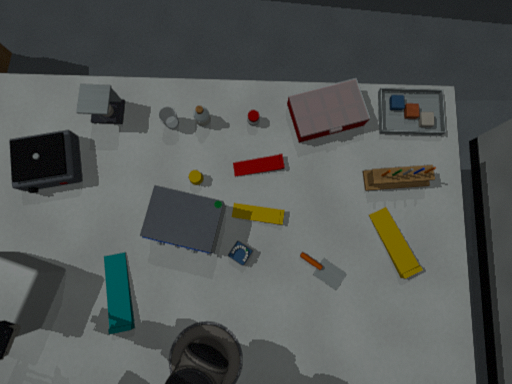

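View pics/scene0.png

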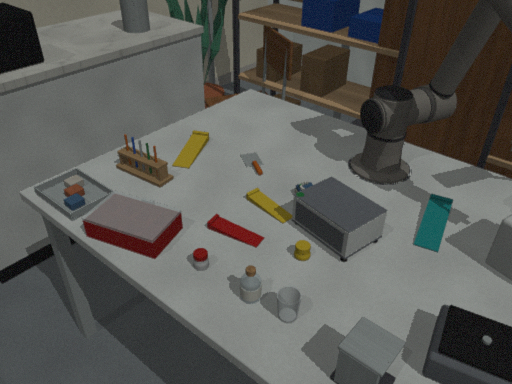

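```bash
python3 -c "
import cv2
a=cv2.imread('pics/top0.png');cv2.imwrite('pics/topc.png',cv2.resize(a[60:330,150:480],None,fx=2.2,fy=2.2,interpolation=cv2.INTER_CUBIC))"
```

```text
(no output)
```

Top: the cabinet is at about (183,220) with the green dot at (218,204). The small yellow wedge is at (258,214), left end at (233,211) near the cabinet. There is a larger yellow wedge at (397,243), plus red and turquoise ones.

View pics/topc.png

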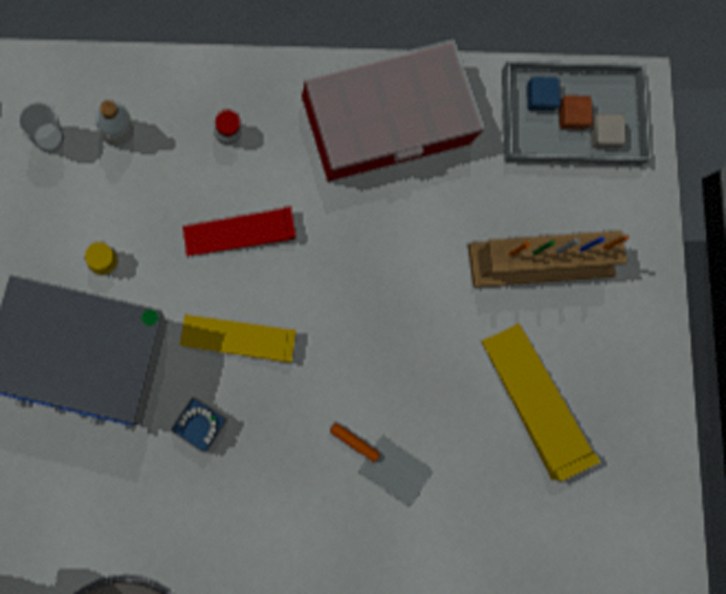

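Run:
```python
from h import *
ci=vision.camera_info('top'); im=cv2.imread('pics/top0.png')
print('cam',-np.array(ci['R']).T@np.array(ci['t']),ci['fx'])
hsv=cv2.cvtColor(im,cv2.COLOR_BGR2HSV)
g=cv2.inRange(hsv,(45,80,30),(80,255,255)); 
n,l,s,c=cv2.connectedComponentsWithStats(g)
for i in range(1,n):
  if s[i,4]>5: print('green',c[i],s[i],px2w(ci,*c[i],.118))
y=cv2.inRange(hsv,(20,120,60),(35,255,255))
n,l,s,c=cv2.connectedComponentsWithStats(y)
for i in range(1,n):
  if s[i,4]>60:
    r=cv2.minAreaRect(np.argwhere(l==i)[:,::-1].astype(np.float32)); b=cv2.boxPoints(r)
    print('yel',c[i],r, [np.round(px2w(ci,*p,.01)[:2],3).tolist() for p in b])
```

```text
cam [ 0.33271495 -0.14571179  1.19093235] 354.40443736280986
green [396.88888889 171.77777778] [392 169  10   6  18] [ 0.59368449 -0.58037731  0.118     ]
green [217.64 204.  ] [214 201   8   7  50] [ 0.47795319 -0.0277439   0.118     ]
yel [195.27096774 176.80645161] ((195.5, 177.0), (14.0, 13.0), 90.0) [[0.607, 0.087], [0.608, 0.043], [0.56, 0.04], [0.558, 0.084]]
yel [258.03846154 213.4071618 ] ((257.72003173828125, 213.45997619628906), (51.33595657348633, 14.8492431640625), 8.130102157592773) [[0.449, -0.063], [0.499, -0.068], [0.479, -0.24], [0.43, -0.233]]
yel [394.95184697 243.47691293] ((395.26654052734375, 242.12110900878906), (73.1904296875, 22.785696029663086), 62.59242630004883) [[0.469, -0.522], [0.506, -0.591], [0.295, -0.693], [0.26, -0.625]]
```

Run:
```python
from h import *
from scipy.spatial.transform import Rotation as Ro
s=sensors.sense(); M=Ro.from_euler('xyz',s['orientation']).as_matrix(); print('tool x',M[:,0].round(3),'jaw',M[:,2].round(3), 'jaw ang',np.degrees(np.arctan2(M[1,2],M[0,2])))
ci=vision.camera_info('top'); im=cv2.imread('pics/top0.png')
# optimise cabinet top rectangle: gradient fit
hsv=cv2.cvtColor(im,cv2.COLOR_BGR2HSV); print(im[220,183],im[185,170],im[215,225],im[150,200])
# fit by edge strength at projected outline
g=cv2.GaussianBlur(cv2.cvtColor(im,cv2.COLOR_BGR2GRAY),(0,0),1).astype(float)
gm=np.hypot(cv2.Sobel(g,-1,1,0),cv2.Sobel(g,-1,0,1))
from scipy.optimize import minimize
from scipy.ndimage import map_coordinates
def cost(p,ret=False):
    x,y,a=p; c,s_=np.cos(a),np.sin(a); P=[]
    t=np.linspace(-1,1,60)
    for X,Y in [(t*.08,-.11+0*t),(t*.08,.11+0*t),(.08+0*t,t*.11),(-.08+0*t,t*.11)]:
        P.append(np.c_[x+c*X-s_*Y,y+s_*X+c*Y,0*X+.118])
    P=np.vstack(P); q=np.array(ci['R'])@P.T+np.array(ci['t'])[:,None]
    u=ci['fx']*q[0]/q[2]+ci['cx'];v=ci['fy']*q[1]/q[2]+ci['cy']
    return -map_coordinates(gm,[v,u],order=1).mean()
best=min((minimize(cost,[.43+dx,.07+dy,a],method='Nelder-Mead',options=dict(initial_simplex=np.array([[.43+dx,.07+dy,a],[.435+dx,.07+dy,a],[.43+dx,.075+dy,a],[.43+dx,.07+dy,a+.05]]))) for dx in(-.01,0,.01) for dy in(-.01,0,.01) for a in(-.25,-.15,-.05)),key=lambda r:r.fun)
x,y,a=best.x; print(best.x,np.degrees(a),best.fun)
R=np.array([[np.cos(a),-np.sin(a)],[np.sin(a),np.cos(a)]]); print('foot',R@[.066,-.096]+[x,y],'ydir',R[:,1])
```

```text
tool x [ 0.  0. -1.] jaw [0.264 0.965 0.   ] jaw ang 74.71275094608258
[68 63 58] [115 116 112] [75 76 74] [122 125 120]
[ 0.43043871  0.07993    -0.20563828] -11.782205831570666 -102.19482375662103
foot [ 0.47544571 -0.02752404] ydir [0.20419204 0.97893085]
```

Request:
move_arm(increments=[[[19,-30,0],-4.7],[[19,-30,0],-4.7],[[19,-30,0],-4.7],[[19,-30,0],-4.7],[[19,-30,0],-4.7],[[19,-30,0],-4.7],[[19,-30,0],-4.7],[[19,-30,0],-4.7],[[19,-30,0],-4.7],[[19,-30,0],-4.7],[[19,-30,0],-4.7],[[19,-30,0],-4.7],[[19,-30,0],-4.7],[[19,-30,0],-4.7],[[19,-30,0],-4.7],[[19,-30,0],-4.7],[[19,-30,0],-4.7],[[16,-24,0],-4.7],[[0,0,0],0],[[0,0,0],0]], gripper=1, squeeze=10)

```text
time_s: 2.65
eef_pos: [0.4772, -0.0277, 0.2264]
orientation: [2.786, 1.57, 2.613]
wrist_force: [-0.8, -0.7, -0.6]
grip_width: 0.0005
```

Run:
```python
from h import *
im,ci=snap('wrist','w1'); print(sensors.sense()['eef_pos'],sensors.sense()['wrist_force'],sensors.sense()['grip_width'])
print(w2px(ci,[.477,-.028,.118]))
```

```text
[ 0.47688098 -0.02711939  0.22657233] [-0.62515308 -0.14935075  0.58421559] 0.00028391928737180993
(np.float64(250.50256976737677), np.float64(189.13211338615295))
```

View pics/w1.png

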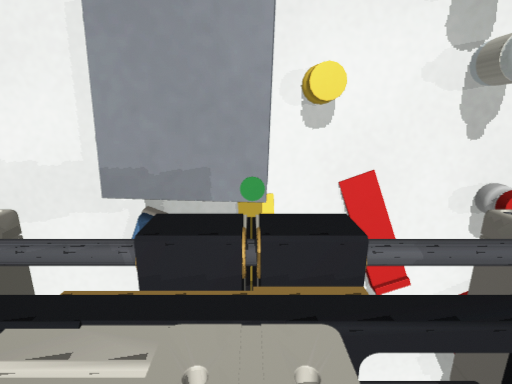

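The dot sits at (252,188), within 2 px of the prediction. Pressing down.

Request:
move_arm(increments=[[[0,0,-25],0],[[0,0,-25],0],[[0,0,-25],0],[[0,0,-20],0],[[0,0,-5],0],[[0,0,-3],0],[[0,0,-2],0],[[0,0,-2],0],[[0,0,-2],0],[[0,0,-2],0],[[0,0,-2],0],[[0,0,-2],0],[[0,0,0],0],[[0,0,0],0]])

```text
time_s: 4.1
eef_pos: [0.4807, -0.0303, 0.1144]
orientation: [-0.366, 1.561, -0.539]
wrist_force: [2.2, -10.1, 13.1]
grip_width: 0.0005
```

Request:
move_arm(increments=[[[0,-1,0],0],[[1,-1,-1],0],[[0,0,-1],0],[[0,0,0],0],[[0,0,0],0]])

```text
time_s: 4.6
eef_pos: [0.4821, -0.0319, 0.1124]
orientation: [-0.258, 1.56, -0.431]
wrist_force: [2.5, -7.9, 11.9]
grip_width: 0.0003
```

Run:
```python
from h import *
for i in range(3):
    s=sensors.sense(); print(s['eef_pos'],s['wrist_force']); im,ci=snap('scene',f's1{i}')
```

```text
[ 0.48211999 -0.03185803  0.11241999] [ 2.54011199 -7.91046296 11.86967895]
[ 0.48212146 -0.03187138  0.11244723] [ 3.13777449 -7.11614304 12.18613748]
[ 0.48212906 -0.03187997  0.11246339] [ 3.23119245 -7.95890335 11.19861326]
```

Request:
move_arm(increments=[[[0,-1,-1],0],[[0,-1,-1],0],[[0,0,0],0],[[0,0,0],0],[[0,0,0],0]])

```text
time_s: 5.25
eef_pos: [0.4832, -0.0333, 0.1107]
orientation: [-0.109, 1.558, -0.282]
wrist_force: [5.9, -4.8, 10.9]
grip_width: 0.0006
```

Run:
```python
from h import *
s=sensors.sense(); print(s['eef_pos'],s['wrist_force']); im,ci=snap('scene','s3')
a=cv2.imread('pics/scene0.png')[160:280,230:400];b=cv2.imread('pics/s3.png')[160:280,230:400]
cv2.imwrite('pics/cmp.png',cv2.resize(np.hstack([a,b]),None,fx=2.3,fy=2.3,interpolation=cv2.INTER_CUBIC))
```

```text
[ 0.48323001 -0.03330794  0.11073078] [ 5.8976732  -4.77807878 10.93628737]
```

View pics/cmp.png

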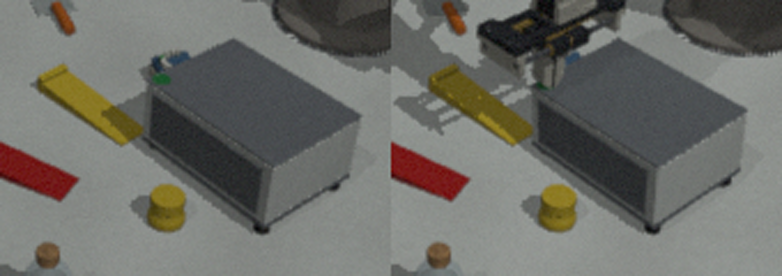

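The right picture shows the cabinet tipped under the fingers, with the TCP at about 111 mm. Releasing.

Request:
move_arm(increments=[[[0,1,3],0],[[0,1,4],0],[[0,0,5],0],[[0,0,10],0],[[0,0,20],0],[[0,0,20],0],[[-3,-10,10],0],[[-5,-30,30],0],[[-5,-40,0],0],[[-5,-40,0],0],[[-5,-40,0],0],[[-5,-40,0],0],[[-5,-40,0],0],[[-5,-40,0],0],[[0,0,0],0],[[0,0,0],0]])

```text
time_s: 6.9
eef_pos: [0.4393, -0.3103, 0.2091]
orientation: [2.496, 1.569, 2.321]
wrist_force: [-0.1, -0.3, 0.0]
grip_width: 0.0006
```

Run:
```python
from h import *
s=sensors.sense(); print(s['eef_pos'],s['wrist_force'],s['orientation']); im,ci=snap('wrist','w2')
snap('top','t2')
```

```text
[ 0.43932556 -0.3102989   0.20912998] [-0.14252506 -0.25774667  0.02464553] [2.49615754 1.56912449 2.3212735 ]
```

View pics/w2.png

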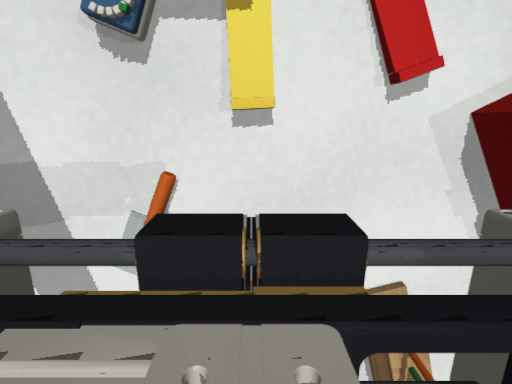

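Run:
```python
from h import *
s=sensors.sense(); ci=vision.camera_info('wrist')
for p,z in [((232.5,108.5),.026),((274.5,106.5),.026),((231.5,99),.026),((274,96.5),.026)]: print(px2w(ci,*p,z).round(4))
a=px2w(ci,232.5,108.5,.026);b=px2w(ci,274.5,106.5,.026);d=(b-a)[:2];print('w',np.linalg.norm(d),'end mid',(a+b)/2,'push dir ang from y',np.degrees(np.arctan2(-d[1],d[0])))
im=cv2.imread('pics/w2.png'); hsv=cv2.cvtColor(im,cv2.COLOR_BGR2HSV); m=cv2.inRange(hsv,(22,150,60),(32,255,255))
for v in (10,20,30,50,70,90):
  u=np.where(m[v,200:300])[0]+200; print(v,u.min(),u.max())
cv2.imwrite('pics/w2c.png',cv2.resize(im[0:130,190:310],None,fx=4,fy=4,interpolation=cv2.INTER_CUBIC))
it=cv2.imread('pics/t2.png'); cv2.imwrite('pics/t2c.png',cv2.resize(it[170:260,130:300],None,fx=4,fy=4,interpolation=cv2.INTER_CUBIC))
```

```text
[ 0.4325 -0.2307  0.026 ]
[ 0.4802 -0.2367  0.026 ]
[ 0.4333 -0.2203  0.026 ]
[ 0.4813 -0.2258  0.026 ]
w 0.04802133074382995 end mid [ 0.45635299 -0.23367696  0.026     ] push dir ang from y 7.214890558803298
10 227 270
20 228 270
30 228 270
50 229 271
70 230 272
90 231 272
```

View pics/w2c.png

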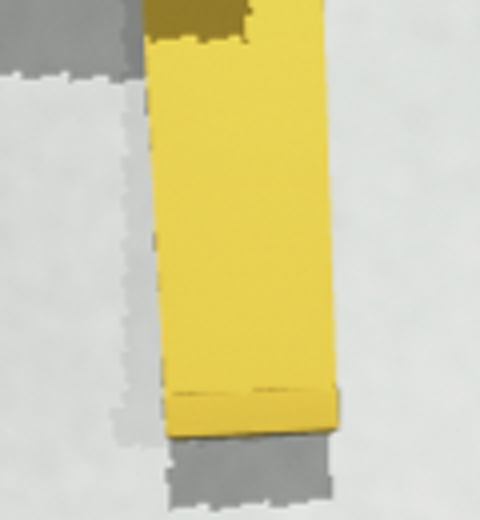

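View pics/t2c.png

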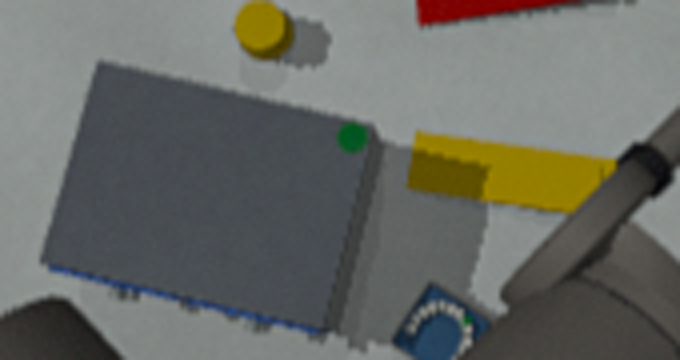

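Request:
move_arm(increments=[[[5,10,-40],1.4],[[5,10,-40],1.5],[[1,10,-40],0],[[0,5,-35],0],[[0,0,-25],0],[[0,0,-12],0],[[0,0,-6],0],[[0,0,-3],0],[[0,0,0],0],[[0,0,0],0]])

```text
time_s: 8.0
eef_pos: [0.452, -0.275, 0.0098]
orientation: [-0.54, 1.569, -0.662]
wrist_force: [-0.5, -0.2, -0.5]
grip_width: 0.0002
```

Run:
```python
from h import *
from scipy.spatial.transform import Rotation as Ro
s=sensors.sense(); print(s['eef_pos'],s['wrist_force']);M=Ro.from_euler('xyz',s['orientation']).as_matrix(); print(np.degrees(np.arctan2(M[1,2],M[0,2])))
im,ci=snap('wrist','w3'); snap('scene','s4')
```

```text
[ 0.45199359 -0.27503112  0.00980179] [-0.54126939 -0.15883546 -0.4708323 ]
-6.988363061192339
```

View pics/w3.png

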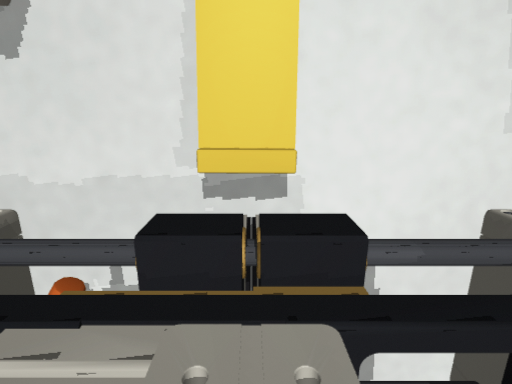

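View pics/s4.png

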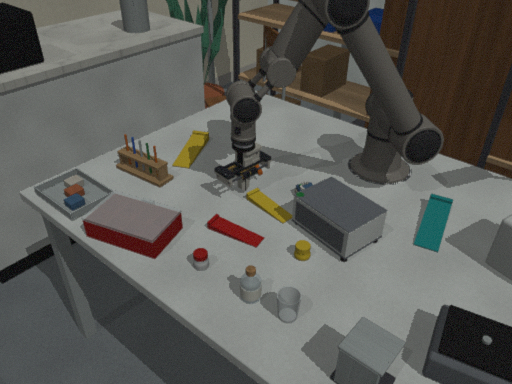

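Request:
move_arm(increments=[[[0,10,-2],0],[[0,10,0],0],[[0.5,5,0],0],[[0.6,5,0],0],[[0.6,5,0],0],[[0.6,5,0],0],[[0.6,5,0],0],[[0.6,5,0],0],[[0.6,5,0],0],[[0.6,5,0],0],[[0.6,5,0],0],[[0.6,5,0],0],[[0.6,5,0],0],[[0,0,0],0]])

```text
time_s: 9.5
eef_pos: [0.4578, -0.1988, 0.0067]
orientation: [2.22, 1.57, 2.099]
wrist_force: [0.4, -0.2, 0.3]
grip_width: 0.0005
```

Run:
```python
from h import *
s=sensors.sense(); print(s['eef_pos'],s['wrist_force'])
im,ci=snap('wrist','w4'); snap('scene','s5')
b=cv2.imread('pics/s5.png')[160:280,230:400]
cv2.imwrite('pics/s5c.png',cv2.resize(b,None,fx=3.5,fy=3.5,interpolation=cv2.INTER_CUBIC))
```

```text
[ 0.45782868 -0.19876265  0.00669251] [ 0.35091367 -0.22510371  0.26019382]
```

View pics/w4.png

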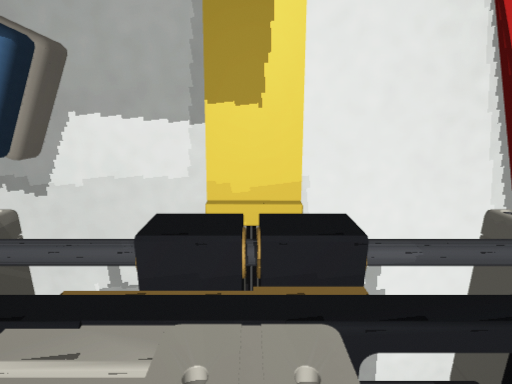

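View pics/s5c.png

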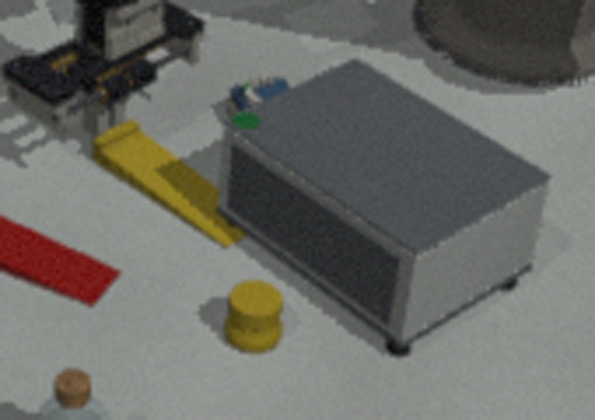

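Wedge is straight (centre u≈254 against tool 251) and its tip has just entered under the foot. Continuing slowly.

Request:
move_arm(increments=[[[0.4,3,0],0],[[0.4,3,0],0],[[0.4,3,0],0],[[0.4,3,0],0],[[0.4,3,0],0],[[0.2,2,0],0],[[0.1,1,0],0]])

```text
time_s: 10.3
eef_pos: [0.4602, -0.1813, 0.0067]
orientation: [2.255, 1.571, 2.134]
wrist_force: [-0.8, -1.8, 0.1]
grip_width: 0.0005
```

Request:
move_arm(increments=[[[0.2,2,0],0],[[0.2,2,0],0],[[0.2,2,0],0]])

```text
time_s: 10.6
eef_pos: [0.4608, -0.1754, 0.0067]
orientation: [-0.308, 1.571, -0.43]
wrist_force: [-0.9, -0.8, -0.2]
grip_width: 0.0005
```

Request:
move_arm(increments=[[[0.2,2,0],0],[[0.2,2,0],0],[[0,0,0],0]])

```text
time_s: 10.9
eef_pos: [0.4612, -0.1712, 0.0067]
orientation: [1.939, 1.571, 1.818]
wrist_force: [-0.5, -1.2, 0.5]
grip_width: 0.0005
```

Request:
move_arm(increments=[[[0.2,2,0],0],[[0.2,2,0],0],[[0,0,0],0]])

```text
time_s: 11.2
eef_pos: [0.4616, -0.1673, 0.0068]
orientation: [1.142, 1.571, 1.02]
wrist_force: [-0.3, 0.0, 0.3]
grip_width: 0.0004
```

Request:
move_arm(increments=[[[0.2,2,0],0],[[0.2,2,0],0],[[0,0,0],0]])

```text
time_s: 11.5
eef_pos: [0.462, -0.1633, 0.0067]
orientation: [1.048, 1.571, 0.926]
wrist_force: [-0.5, 0.7, -0.8]
grip_width: 0.0004
```

Request:
move_arm(increments=[[[0.2,2,0],0],[[0.2,2,0],0],[[0,0,0],0]])

```text
time_s: 11.8
eef_pos: [0.4624, -0.1593, 0.0067]
orientation: [2.041, 1.571, 1.919]
wrist_force: [-0.7, -0.0, 0.7]
grip_width: 0.0006
```

Request:
move_arm(increments=[[[0.2,2,0],0],[[0.2,2,0],0]])

```text
time_s: 12.0
eef_pos: [0.4628, -0.1555, 0.0067]
orientation: [-0.736, 1.571, -0.858]
wrist_force: [0.1, -2.4, 0.5]
grip_width: 0.0003
```

Request:
move_arm(increments=[[[0.2,2,0],0],[[0.2,2,0],0]])

```text
time_s: 12.2
eef_pos: [0.4636, -0.1525, 0.0069]
orientation: [-0.964, 1.569, -1.085]
wrist_force: [-1.0, -11.0, -2.2]
grip_width: 0.0004
```

Run:
```python
from h import *
im,ci=snap('wrist','w5'); snap('scene','s6')
b=cv2.imread('pics/s6.png')[160:280,230:400]
cv2.imwrite('pics/s6c.png',cv2.resize(b,None,fx=3.5,fy=3.5,interpolation=cv2.INTER_CUBIC))
```

```text
(no output)
```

View pics/w5.png

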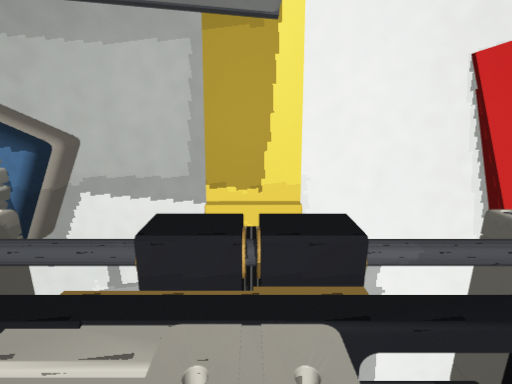

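View pics/s6c.png

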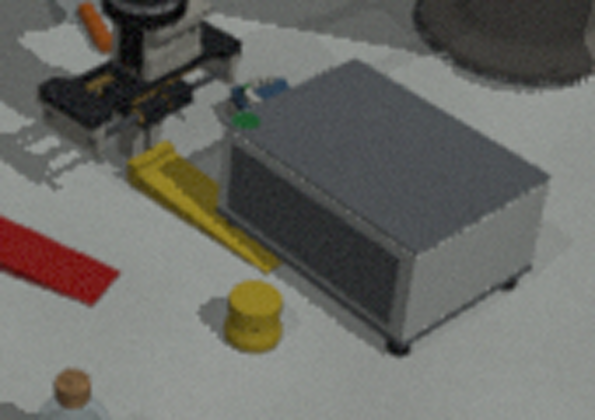

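Push rose sharply to 11 N, and the computed tip is about 56 mm past the foot (thickness ≈8.6 mm): snug. Backing off and going back over the dot.

Request:
move_arm(increments=[[[0,-4,0],0],[[-1,-8,0],0],[[-2,-15,0],0],[[-2,-15,5],0],[[0,0,30],0],[[0,0,40],0],[[0,0,40],0],[[0,0,40],0],[[0,0,40],0],[[0,0,15],0],[[0,20,0],0],[[0,25,0],0],[[0,25,0],0],[[5,25,0],0],[[5,25,0],0],[[5,25,0],0],[[0,20,0],0],[[0,0,0],0],[[0,0,0],0]])

```text
time_s: 14.2
eef_pos: [0.4733, -0.0294, 0.217]
orientation: [-0.78, 1.57, -0.901]
wrist_force: [0.4, 0.1, 0.4]
grip_width: 0.0007
```

Run:
```python
from h import *
s=sensors.sense(); print(s['eef_pos'],s['wrist_force'])
im,ci=snap('wrist','w6'); snap('scene','s7')
hsv=cv2.cvtColor(im,cv2.COLOR_RGB2HSV);g=cv2.inRange(hsv,(45,100,50),(80,255,255))
n,l,st,c=cv2.connectedComponentsWithStats(g)
for i in range(1,n):
  if st[i,4]>50: print(c[i],st[i],px2w(ci,*c[i],.118))
```

```text
[ 0.47326088 -0.02938954  0.21704768] [0.44416155 0.09416085 0.37526009]
[255.6984127 188.4702381] [243 176  26  26 504] [ 0.47839768 -0.02737435  0.118     ]
```

View pics/w6.png

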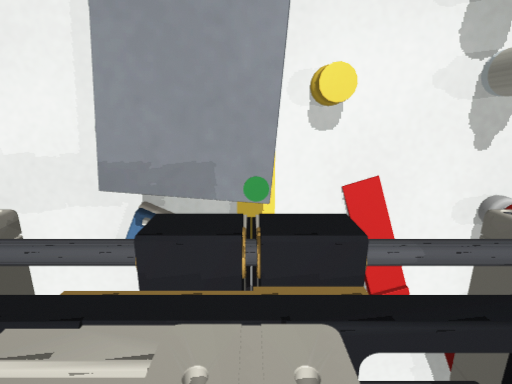

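View pics/s7.png

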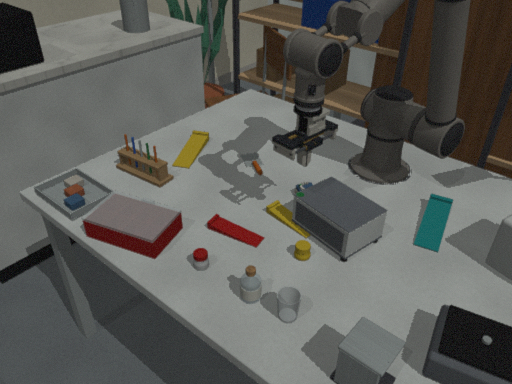

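Dot at (256,188), i.e. (0.478, -0.027): the cabinet has moved by less than about 2 mm. Pressing again.

Request:
move_arm(increments=[[[5,2,-25],0],[[0,0,-25],0],[[0,0,-25],0],[[0,0,-17],0],[[0,0,-4],0],[[0,0,-2],0],[[0,0,-1],0],[[0,0,-1],0],[[0,0,-1],0],[[0,0,0],0],[[0,0,0],0]])

```text
time_s: 15.4
eef_pos: [0.4789, -0.0271, 0.1181]
orientation: [-0.308, 1.567, -0.43]
wrist_force: [-5.0, -0.7, 13.5]
grip_width: 0.0004
```

Request:
move_arm(increments=[[[0,0,-0.5],0],[[0,0,0],0],[[0,0,0],0],[[0,0,0],0],[[0,0,0],0],[[0,0,0],0],[[0,0,0],0],[[0,0,0],0],[[0,0,0],0],[[0,0,0],0]])

```text
time_s: 16.4
eef_pos: [0.4789, -0.0271, 0.118]
orientation: [-0.321, 1.567, -0.443]
wrist_force: [-6.2, -1.4, 17.1]
grip_width: 0.0004
```

Run:
```python
from h import *
s=sensors.sense(); print(s['eef_pos'],s['wrist_force'])
im,ci=snap('scene','s8')
a=cv2.imread('pics/scene0.png')[160:280,230:400];b=cv2.imread('pics/s8.png')[160:280,230:400]
cv2.imwrite('pics/cmp2.png',cv2.resize(np.hstack([a,b]),None,fx=2.3,fy=2.3,interpolation=cv2.INTER_CUBIC))
```

```text
[ 0.47893822 -0.02713855  0.11803654] [-6.2357291  -1.3634896  17.11573143]
```

View pics/cmp2.png

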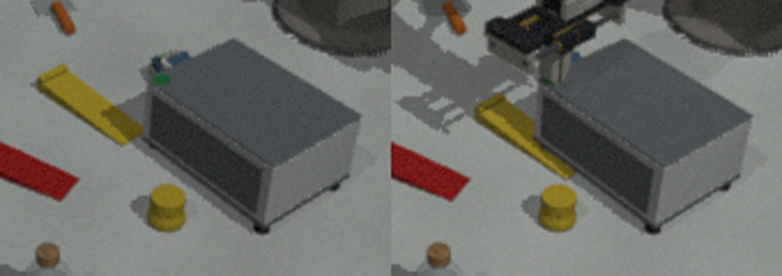

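The cabinet is firm: the dot stays at 118.0 mm under 17 N, and the fingers touch only the cabinet. Handing in.

Run:
```python
from h import *
print(workorder.sign_off()); s=sensors.sense(); print(s['time_s'],s['eef_pos'],s['wrist_force'])
```

```text
the job is handed in; nothing more can be done
None
the job is handed in; nothing more can be done
```

The yellow wedge is snug under the short foot. I handed the job in at about 16.5 s of the 62 s, while still pressing on the green dot; the sign-off gives no verdict.

- **Rock test:** I pressed the dot until the fingertips were at about 111 mm, with about 11–13 N on the wrist, and the pictures showed the cabinet tipping. I never felt the short foot land as a clear rise in force. I then let go and moved away.
- **Wedge:** I pushed the smaller yellow wedge flat along the bench until the push rose from under 2.5 N to 11 N. By my own estimate, the tip is about 56 mm past the foot's centre, where the wedge is about 8.6 mm thick. I then backed the fingers off it.
- **Final press:** The fingertips stayed at 118.0 mm under a 17 N press, against about 111 mm under a similar or lower force in the first press. They are about 1 mm from the dot. There is also a steady sideways force of about 6 N in x.
- **Movement:** The dot measured within about 2 mm of where it started, so the cabinet has hardly moved. I compared the area around the cabinet in the scene pictures before and after, and nothing else there had visibly moved.

I judged level from the fingertip height and the picture; I did not measure the tilt angle or the load on the wedge directly.

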